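# Slide the loose sleeve off the clamped shaft

### The job

A metal sleeve is threaded on the shaft that sticks out of the bench vise. Slide it off the shaft's free end gently, feeling your way so that it never jams or presses hard on the shaft, then lay it in the steel parts tray without dropping it, and let go. Leave the other things on the bench where they are.

Things in the scene. Friction and masses are not known exactly. Their poses are not given: they have to be found in the camera images.
- sleeve: aluminium sleeve (thick-walled tube), outside diameter 46 mm, 24 mm long, bore 16 mm, 0.13 to 0.25 kg; origin at its centre, x along its bore towards the shaft's free end at the start (it can roll about x). It hangs loose on the shaft (13 mm), 1.5 mm of play all round when centred, so at rest it sits some 1.5 mm low
- vise: small blue bench vise, bolted down (fixed), base 110 x 130 mm, jaws 80 mm long, jaw tops 152 mm above the bench; origin at the centre of its underside, z up, x the nominal direction of the shaft, from the jaws to its free end. The shaft's nominal axis is the line y = 0, z = 0.140 of this frame; its free end is at x = 0.215, plain, nothing on it
- shaft_pivot (a point): point on the axis of the steel shaft (13 mm diameter) 35 mm out of the jaws, 140 mm above the bench, where the sleeve starts; vise axes, x the nominal shaft direction; the free end is 140 mm farther. The shaft is exact here only: about this point it is askew by up to 0.08 rad (4.6 degrees) sideways and also up or down, so its end may be 11 mm off either way. That is not reported
- shaft_root (a point): point of the nominal shaft axis at the jaws' face, 140 mm above the bench; vise axes. The shaft hardly gives: a sleeve steered off its true line wedges, and the force climbs fast; over 12 N between sleeve and shaft is too hard (25 N for the moment of grasping it). Sliding freely takes only a newton or two. The true line must be felt or seen
- tray: fixed steel parts tray, open on top, outside 180 (x) x 140 (y) x 35 mm high, walls and floor 4 mm; origin at the centre of its underside
- can: bystander: closed grey tin, 66 mm diameter, 90 mm high; origin under its centre
- cup: bystander: white plastic cup, 72 mm wide, 80 mm high; origin under its centre
- driver: bystander: screwdriver lying on the bench, about 200 mm long, x along it; origin on its underside
Mind the look-alikes: they are no part of the job. Several things have the shape of the sleeve; the one meant has the colours described above.

How it is judged:
On the way:
1. the sleeve, held by the fingers, is wholly past the shaft's free end (x of sleeve in the frame of vise above 0.228 m and height (world z) of sleeve above 0.08 m and contact force between sleeve and the fingers above 0.5 N), for 0.1 s.
At the end, for the whole second after the job is handed in: the sleeve lies at rest (under 20 mm/s) on the tray's floor: its centre over the tray (within 80 mm along and 60 mm across) and under 35 mm above the bench, let go (x of sleeve in the frame of tray between -0.08 and 0.08 m and y of sleeve in the frame of tray between -0.06 and 0.06 m and height (world z) of sleeve below 0.035 m and linear speed of sleeve below 0.02 m/s); the robot touches nothing.
It fails at once if while being slid along the shaft (more than about 15 mm from its start) the sleeve is pressed on it with more than 12 N (contact force between sleeve and vise above 12 N and x of sleeve in the frame of vise above 0.09 m).
It fails at once if the sleeve is pressed on the shaft or vise with more than 25 N anywhere (contact force between sleeve and vise above 25 N).
It fails at once if the sleeve is dropped (moves faster than 0.45 m/s while no finger touches it) (linear speed of sleeve above 0.45 m/s and contact force between sleeve and the fingers below 0.05 N).
It fails at once if the can, cup or screwdriver is moved more than 20 mm (distance of any of can, cup, driver from where it was at the start of the episode above 0.02 m).
It also fails if it takes over 72 s, if anything falls off the work surface, if the arm or the gripper's body presses on something with over 40 N, if the wrist force passes 120 N, or if a joint passes its speed limit or range.

### The arm

A 7-joint arm with a two-finger parallel gripper is mounted at the origin on the work surface. World frame = base frame: x ahead of the robot, y to its left, z up, the work surface at z = 0. Lengths are in m, angles in rad, forces in N, time in s.
With the tool pointing down it reaches from about 0.425 to 0.875 m from the base axis. Payload 4.7 kg.
Tool frame: the origin (TCP) lies on the centre line of the jaws, within the pads' length; the fingertips stand 11 mm ahead of it and the grasp point (between the pads) lies 8 mm behind it (ctrl.nose_length is the z of the fingertips in the tool frame, in m); z points along the fingers, y is the line along which they close (so a half turn about z gives the same grasp; the last joint's range is limited). The gripper opens to 85 mm and grips with 20 to 120 N. Pads are 22 mm wide; open, the fingers measure 114 mm over their backs; the gripper's body (76 mm by 85 mm) begins 54 mm behind the grasp point. The pads swing forward as they close: fully open they stand 13 mm farther back than shut.
Start: joints at [-1.254, 0.321, -0.07, 1.45, 0.023, 1.371, -0.057], TCP at [0.194, 0.62, 0.242] pointing down, gripper open.
Joint ranges: [-2.86, 2.86], [-0.3, 2.09], [-1.38, 1.24], [0.06, 2.45], [-1.56, 4.7], [0.09, 2.05], [-2.69, 2.69]. Speed limits (rad/s): [2.57, 2.57, 3.14, 3.14, 3.14, 3.14, 3.14].

### API

Orientations are given as a unit quaternion [x, y, z, w].
In Python, from station import ctrl gives the robot as it stands.
- The arm moves only by the tool arm_command, never from a script. Its argument "commands" is a list of rows, each a list of 5 numbers: the shift along the tool's x, y, z in mm, then the turn about the tool's z in degrees, then the finger opening in mm, from 0 to 85.4. A call has 1 to 10 rows; each row is the pose to reach, as a shift and turn from the pose commanded when the call began, along the tool's axes at that moment; what a row does not reach only later rows make up. A row lasts 1/12 s, in which the tool goes at most 41.7 mm and 7.16 degrees, less where a joint would pass 70% of its speed; a pose out of reach is approached as far as the arm can. A call with a gripper value outside its range is refused whole. The fingers move at their own pace and stop on an object; the grip force is fixed at half the most. Time passes only in rows, so rows that repeat a pose let the fingers close. It gives the time, the measured TCP pose, the force, the opening and the grip force at its end, in the units of the state.
- ctrl.get_obs(): the state, without advancing time (a new reading comes with each control period).
- ctrl.camera(name): name is "side" or "top"; returns the picture (400x640x3 uint8, red, green, blue); there is no depth.
- ctrl.calibration(name): a dict with "vfov" (degrees; the focal length in pixels is half the picture's height over the tangent of half this angle, whatever the lens; pixels are square), "cx", "cy" (the principal point, pixels), "xyz" and "rotation" of the camera in the world. Camera axes: x right, y down, z forward; pixel columns grow to the right and rows downward; lengths in m; the calibration is good to about 2 mm. A picture is of the moment at which its call begins. calibration takes no time and is no camera call.
- ctrl.close_job(): hands the job in; it is judged then, once.
The state is a dict: "t": time; "joints": joint angles; "joint_velocities": joint speeds; "tau": joint torques, N m; "tool_pos": TCP position; "eef_rot": TCP orientation; "wrist_force": force on the tool from outside, world axes, zero at the start; "wrist_torque": the same for the moment, N m; "opening": opening from 0.0 (shut) to 1.0 (fully open); "finger_force": force on a finger pad.
Only numpy, scipy, OpenCV 4.12 (cv2) and the standard library are available. Lean on these libraries where they do the work, as an engineer would, in place of code of your own. Each camera call takes 0.05 s, during which the arm holds its last target. There are 200 camera calls.

## Working session

There is one attempt and no reset: what is moved stays moved. The work goes in short steps, Python scripts to look and compute and a tool call to move; the robot and the scene stay as the last step left them, time stands still between calls to the robot, and variables do not carry over. Pictures are saved under pics/ and viewed, at most 10 in all, crops included, and the job is handed in when it is done.

Besides the shell and the picture viewer there is one more tool, called after ">>>" as name([rows], argument=value, ...), one row to a line, values as JSON. arm_command: Moves the arm, as the interface text tells. Its arguments: {"type":"object","properties":{"commands":{"type":"array","items":{"type":"array","items":{"type":"number"}}}},"required":["commands"]}

```bash
ls; mkdir -p pics; python3 - <<'E'
from station import ctrl
import cv2
for n in("side","top"):
    cv2.imwrite(f"pics/{n}0.png",ctrl.camera(n)[:,:,::-1]); print(n,ctrl.calibration(n))
print(ctrl.get_obs(),ctrl.nose_length)
E
```

```text
pics
side {'vfov': 50.35518390250605, 'cx': 322.41590992859983, 'cy': 200.052071556076, 'xyz': array([0.31201453, 0.47538452, 0.73410889]), 'rotation': array([-0.18892965,  0.92328573, -0.32773692,  0.06661506])}
top {'vfov': 56.82056709446286, 'cx': 324.4215023631129, 'cy': 196.07129140915632, 'xyz': array([0.47528009, 0.02896736, 0.86902203]), 'rotation': array([-0.70639157,  0.70691326, -0.03202655,  0.01609028])}
{'t': 0.1, 'joints': array([-1.25391925,  0.32174739, -0.07009347,  1.4515862 ,  0.02260834,
        1.37079062, -0.05687746]), 'joint_velocities': array([ 0.00058089, -0.00179872, -0.00217502, -0.00242181, -0.00038964,
        0.00116128,  0.00145919]), 'tau': array([-4.87096950e-04, -4.94882333e+01, -3.84225994e-01, -3.15206945e+01,
        1.30378277e-02,  7.52505264e-03,  3.74182562e-06]), 'tool_pos': array([0.1937129 , 0.61996713, 0.24131722]), 'eef_rot': array([ 1.50780678e-01,  9.88566855e-01, -8.68411568e-04, -8.19165748e-05]), 'wrist_force': array([0.54259679, 0.20135236, 0.05239108]), 'wrist_torque': array([0.07254368, 0.00714412, 0.01090651]), 'finger_force': 0.0, 'opening': 1.0066901682428446} 0.011
```

View pics/top0.png

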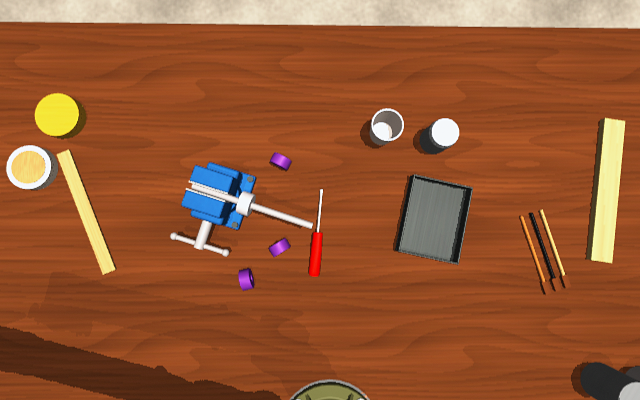

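View pics/side0.png

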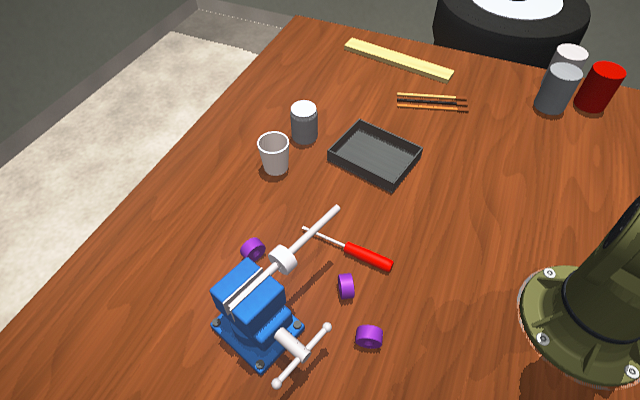

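Top view: the white/aluminium ring on the shaft is at (244,203). The look-alikes are purple rings lying on the bench at (281,161), (280,246) and (246,279). The one on the shaft fits, being aluminium-coloured and threaded. I'll confirm it in enlarged crops.

```bash
cat > h.py <<'E'
import numpy as np, cv2
from scipy.spatial.transform import Rotation as R
from station import ctrl
def cam(n):
    c=ctrl.calibration(n); f=200/np.tan(np.radians(c["vfov"]/2))
    return f,np.array([c["cx"],c["cy"]]),c["xyz"],R.from_quat(c["rotation"]).as_matrix()
def ray(n,p):
    f,c,o,M=cam(n); d=M@np.r_[(np.array(p)-c)/f,1]; return o,d/np.linalg.norm(d)
def onz(n,p,z): o,d=ray(n,p); return o+d*(z-o[2])/d[2]
def tri(a,b):
    (o1,d1),(o2,d2)=ray("top",a),ray("side",b)
    s=np.linalg.lstsq(np.c_[d1,-d2],o2-o1,rcond=None)[0]
    p,q=o1+d1*s[0],o2+d2*s[1]; return (p+q)/2,np.linalg.norm(p-q)
def proj(n,P):
    f,c,o,M=cam(n); q=(np.atleast_2d(P)-o)@M; return f*q[:,:2]/q[:,2:]+c
E
python3 - <<'E'
import cv2
a=cv2.imread("pics/top0.png")[150:250,180:335]; cv2.imwrite("pics/topc.png",cv2.resize(a,None,fx=5,fy=5,interpolation=cv2.INTER_CUBIC))
a=cv2.imread("pics/side0.png")[195:315,205:345]; cv2.imwrite("pics/sidec.png",cv2.resize(a,None,fx=5,fy=5,interpolation=cv2.INTER_CUBIC))
E
```

```text
(no output)
```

View pics/topc.png

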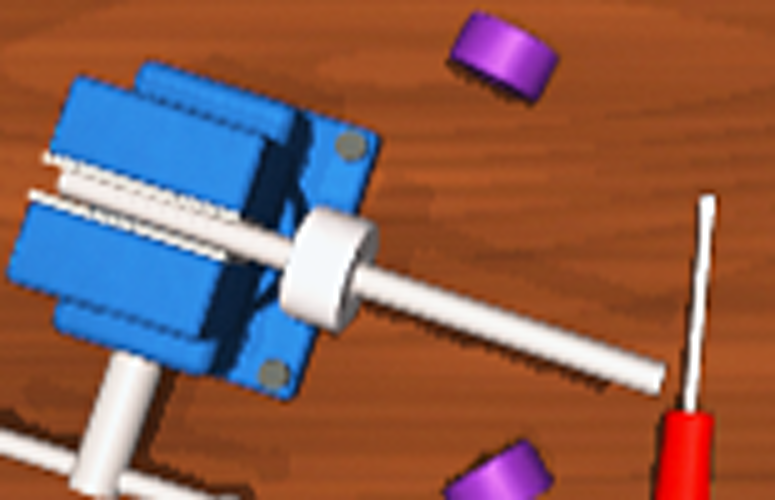

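View pics/sidec.png

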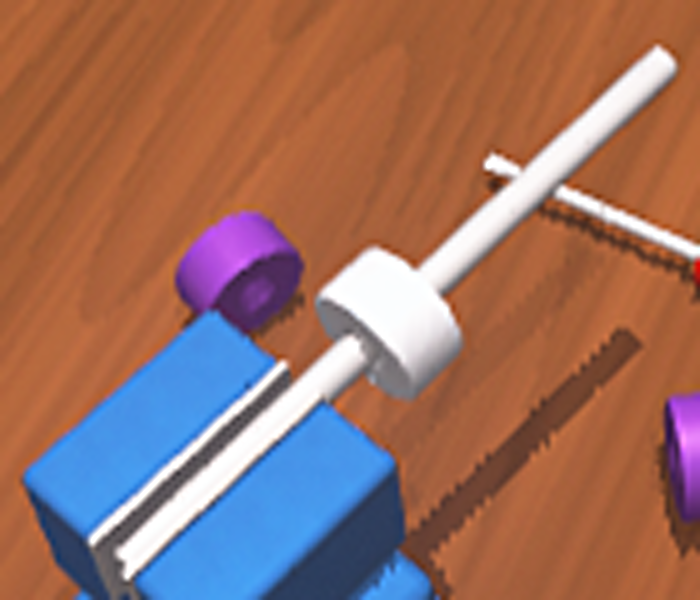

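The crops confirm it: the silver-white ring around the shaft is at crop (330,268) top and (390,322) side, and the others are purple. Next I'll fit the shaft line in both images.

```bash
cat > shaft.py <<'E'
from h import *
def centers(img,a,b,n=40,w=6,skip=()):
    a,b=np.array(a,float),np.array(b,float); u=(b-a)/np.linalg.norm(b-a); v=np.array([-u[1],u[0]])
    s=np.linspace(-w,w,12*w+1); out=[]
    m=img.min(2).astype(np.float32)
    for t in np.linspace(0,1,n):
        if any(l<t<h for l,h in skip): continue
        p=a+(b-a)*t+s[:,None]*v
        g=cv2.remap(m,p[:,0].astype(np.float32)[None],p[:,1].astype(np.float32)[None],cv2.INTER_LINEAR)[0]
        k=len(s)//2; bright=g>110
        if not bright[k]: continue
        i=k
        while i>0 and bright[i]: i-=1
        j=k
        while j<len(s)-1 and bright[j]: j+=1
        out.append(np.r_[a+(b-a)*t+v*(s[i]+s[j])/2,s[j]-s[i]])
    return np.array(out)
if __name__=="__main__":
    T,S=[cv2.imread(f"pics/{n}0.png") for n in("top","side")]
    ct=centers(T,(256,207.5),(310,225)); cs=centers(S,(294,248),(335,210),skip=[(.42,.85)])
    print(ct[::6].round(2)); print(cs[::4].round(2))
    L=[];
    for n,c in(("top",ct),("side",cs)):
        vx,vy,x,y=cv2.fitLine(c[:,:2].astype(np.float32),cv2.DIST_HUBER,0,.01,.01).ravel()
        print(n,"rms",np.std((c[:,0]-x)*vy-(c[:,1]-y)*vx))
        o,d1=ray(n,(x-20*vx,y-20*vy)); _,d2=ray(n,(x+20*vx,y+20*vy)); N=np.cross(d1,d2);N/=np.linalg.norm(N); L.append((N,N@o))
    d=np.cross(L[0][0],L[1][0]); print("plane sin",np.linalg.norm(d)); d/=np.linalg.norm(d)
    E,e=tri((312,226),(337.4,207)); print("end",E,e)
    P=np.linalg.lstsq(np.array([L[0][0],L[1][0],d]),np.array([L[0][1],L[1][1],d@E]),rcond=None)[0]
    if d@(P-[0.6,0.2,.1])<0: pass
    print("point",P,"dir",d,"yaw",np.degrees(np.arctan2(d[1],d[0])),"elev",np.degrees(np.arcsin(d[2])))
    print("sleeve",tri((180+332/5,150+268/5),(205+390/5,195+322/5)))
    print("jaw dir",[onz("top",(180+x/5,150+y/5),.152)[:2].round(4) for x,y in((80,77),(268,137),(8,280),(208,345),(36,193),(225,257))])
    for nm,p,z in(("traytop corners",[(414,175),(471,186),(459,264),(394,252)],.035),("cup",[(387,126)],.08),("can",[(445,132)],.09),("driver",[(321,190),(319,232),(315,275)],.01),("purple",[(281,161),(280,246),(246,279)],.02)):
        print(nm,[onz("top",q,z)[:2].round(3) for q in p])
    print("tool down axes",R.from_quat(ctrl.get_obs()["eef_rot"]).as_matrix().round(3))
E
python3 shaft.py
```

```text
[[256.21 206.87   6.33]
 [264.49 209.64   6.17]
 [272.77 212.41   6.33]
 [281.05 215.18   6.5 ]
 [289.31 218.03   6.5 ]
 [297.56 220.88   6.5 ]
 [305.87 223.57   6.5 ]]
[[293.72 247.69   7.5 ]
 [297.81 243.67   7.5 ]
 [301.96 239.72   7.67]
 [306.22 235.88   7.5 ]
 [309.8  231.31   9.  ]
 [332.27 211.28   7.5 ]]
top rms 0.05259440881908439
side rms 0.23683335271215303
plane sin 0.4445967371100435
end [0.46771041 0.03754862 0.14339546] 0.0034591101518332583
point [0.46723003 0.03796277 0.14920816] dir [-0.31884469 -0.94691472  0.0411167 ] yaw -108.60938516706555 elev 2.3564779415977046
sleeve (array([0.51148944, 0.16723634, 0.13510715]), np.float64(0.0023967685606473676))
jaw dir [array([0.5838, 0.2619]), array([0.5605, 0.189 ]), array([0.505 , 0.2876]), array([0.4799, 0.2107]), array([0.5386, 0.2777]), array([0.5138, 0.2048])]
traytop corners [array([ 0.58 , -0.195]), array([ 0.555, -0.325]), array([ 0.379, -0.293]), array([ 0.406, -0.146])]
cup [array([ 0.682, -0.125])]
can [array([ 0.667, -0.249])]
driver [array([0.548, 0.018]), array([0.451, 0.022]), array([0.352, 0.031])]
purple [array([0.614, 0.11 ]), array([0.419, 0.111]), array([0.346, 0.187])]
tool down axes [[-0.955  0.298 -0.   ]
 [ 0.298  0.955 -0.002]
 [-0.    -0.002 -1.   ]]
```

>>> arm_command([
  [-438,-338,0,91,85],
  [-438,-338,0,91,85],
  [-438,-338,0,91,85],
  [-438,-338,0,91,85],
  [-438,-338,0,91,85],
  [-438,-338,0,91,85],
  [-438,-338,0,91,85],
  [-438,-338,0,91,85],
  [-438,-338,0,91,85],
  [-438,-338,0,91,85],
])

```text
t: 0.93
tool_pos: [0.4334, 0.2771, 0.2421]
eef_rot: [0.703, 0.711, -0.0, -0.0]
wrist_force: [1.5, -0.0, 0.3]
opening: 0.998
finger_force: 0.0
```

```bash
cat > st.py <<'E'
from h import *
import sys
o=ctrl.get_obs(); M=R.from_quat(o["eef_rot"]).as_matrix()
print("t",o["t"],"pos",o["tool_pos"].round(4),"xyaw",np.degrees(np.arctan2(M[1,0],M[0,0])).round(2),"z",M[:,2].round(3),"J",o["joints"].round(2))
print("F tool",(M.T@o["wrist_force"]).round(2),"ff",o["finger_force"],"op",o["opening"])
if len(sys.argv)>1:
    T=np.array([float(v) for v in sys.argv[1:4]]); print("shift tool mm",(M.T@(T-o["tool_pos"])*1e3).round(1))
E
python3 st.py 0.511 0.167 0.242
```

```text
t 0.9333 pos [0.4334 0.2771 0.2421] xyaw 90.68 z [-0.  0. -1.] J [-0.9   0.03  0.29  1.79 -0.01  1.32 -0.6 ]
F tool [-0.02  1.54 -0.33] ff 0.0 op 0.9980924543595676
shift tool mm [-1.11e+02  7.63e+01  1.00e-01]
```

>>> arm_command([
  [-111,76,0,19.3,85],
  [-111,76,0,19.3,85],
  [-111,76,0,19.3,85],
  [-111,76,0,19.3,85],
  [-111,76,0,19.3,85],
  [-111,76,0,19.3,85],
  [-111,76,0,19.3,85],
  [-111,76,0,19.3,85],
])

```text
t: 1.6
tool_pos: [0.5097, 0.1715, 0.2421]
eef_rot: [0.809, 0.587, -0.0, -0.0]
wrist_force: [0.4, -0.3, 0.8]
opening: 0.997
finger_force: 0.0
```

```bash
python3 st.py 0.511 0.167 0.130
```

```text
t 1.6 pos [0.5097 0.1715 0.2421] xyaw 71.95 z [-0.001  0.    -1.   ] J [-0.77  0.08  0.42  1.74 -0.03  1.32 -0.66]
F tool [-0.14  0.5  -0.75] ff 0.0 op 0.9969304514423484
shift tool mm [ -3.9   2.7 112.1]
```

>>> arm_command([
  [0,0,40,0,85],
  [0,0,80,0,85],
  [0,0,112,0,85],
  [0,0,112,0,85],
  [0,0,112,0,85],
])

```text
t: 2.02
tool_pos: [0.5091, 0.1703, 0.1293]
eef_rot: [0.81, 0.587, -0.002, -0.0]
wrist_force: [0.0, 0.6, 0.5]
opening: 0.994
finger_force: 0.0
```

```bash
python3 st.py 0.511 0.167 0.130; python3 - <<'E'
from h import *
for n,(x0,x1,y0,y1) in dict(top=(190,320,160,250),side=(215,345,190,290)).items():
    a=ctrl.camera(n)[:,:,::-1]; cv2.imwrite(f"pics/{n}1.png",a)
A=cv2.resize(cv2.imread("pics/top1.png")[160:260,190:320],None,fx=3,fy=5)if 0 else None
T=cv2.imread("pics/top1.png")[160:270,190:320]; S=cv2.imread("pics/side1.png")[180:290,215:345]
cv2.imwrite("pics/m1.png",cv2.resize(np.hstack([T,S]),None,fx=3,fy=3,interpolation=cv2.INTER_CUBIC))
E
```

```text
t 2.0167 pos [0.5091 0.1703 0.1293] xyaw 71.87 z [-0.003 -0.002 -1.   ] J [-0.75  0.18  0.42  1.88 -0.08  1.1  -0.62]
F tool [ 0.61 -0.16 -0.49] ff 0.0 op 0.9941190892193825
shift tool mm [-2.6  2.8 -0.7]
```

View pics/m1.png

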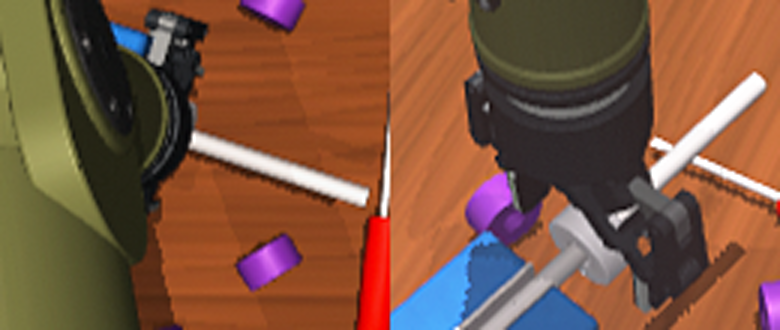

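The jaws straddle the sleeve (side crop, about (590,240)) with nothing touched. I'll centre and close in steps.

>>> arm_command([
  [-2.6,2.8,-0.7,0.5,70],
  [-2.6,2.8,-0.7,0.5,55],
  [-2.6,2.8,-0.7,0.5,52],
  [-2.6,2.8,-0.7,0.5,50],
  [-2.6,2.8,-0.7,0.5,50],
  [-2.6,2.8,-0.7,0.5,50],
  [-2.6,2.8,-0.7,0.5,50],
])

```text
t: 2.7
tool_pos: [0.5127, 0.1661, 0.1311]
eef_rot: [0.813, 0.582, 0.0, 0.0]
wrist_force: [0.6, -0.4, -0.5]
opening: 0.585
finger_force: 0.0
```

```bash
python3 st.py 0.511 0.167 0.130
```

```text
t 2.7 pos [0.5127 0.1661 0.1311] xyaw 71.23 z [ 0.  0. -1.] J [-0.75  0.18  0.42  1.88 -0.08  1.1  -0.62]
F tool [-0.17  0.71  0.5 ] ff 0.025245200433801074 op 0.5852038196463946
shift tool mm [ 0.3 -1.9  1.1]
```

>>> arm_command([
  [0,-1.5,0.5,0,50],
  [0,-1.5,0.5,0,49],
  [0,-1.5,0.5,0,48],
  [0,-1.5,0.5,0,48],
  [0,-1.5,0.5,0,48],
])

```text
t: 3.12
tool_pos: [0.5113, 0.1666, 0.1305]
eef_rot: [0.813, 0.582, 0.0, 0.0]
wrist_force: [-0.5, 0.5, -0.7]
opening: 0.558
finger_force: 0.0
```

```bash
python3 st.py 0.511 0.167 0.130
```

```text
t 3.1167 pos [0.5113 0.1666 0.1305] xyaw 71.24 z [ 0. -0. -1.] J [-0.75  0.17  0.42  1.88 -0.08  1.1  -0.62]
F tool [ 0.3  -0.63  0.71] ff 0.0 op 0.5582728969791193
shift tool mm [ 0.3 -0.4  0.5]
```

>>> arm_command([
  [0,0,0,0,47],
  [0,0,0,0,46.5],
  [0,0,0,0,46.5],
  [0,0,0,0,46.5],
])

```text
t: 3.45
tool_pos: [0.5112, 0.1667, 0.1306]
eef_rot: [0.813, 0.582, -0.0, -0.0]
wrist_force: [-1.4, -0.2, -0.1]
opening: 0.545
finger_force: 6.0
```

```bash
python3 st.py; python3 st.py
```

```text
t 3.45 pos [0.5112 0.1667 0.1306] xyaw 71.23 z [-0.  0. -1.] J [-0.75  0.17  0.42  1.88 -0.08  1.1  -0.62]
F tool [-0.67 -1.23  0.11] ff 6.008502468466759 op 0.5448289609745623
t 3.45 pos [0.5112 0.1667 0.1306] xyaw 71.23 z [-0.  0. -1.] J [-0.75  0.17  0.42  1.88 -0.08  1.1  -0.62]
F tool [-0.67 -1.23  0.11] ff 6.008502468466759 op 0.5448289609745623
```

Both pads are on it and the net lateral force is about 1 N, so it's centred. Closing fully.

>>> arm_command([
  [0,0,0,0,45.5],
  [0,0,0,0,44],
  [0,0,0,0,40],
  [0,0,0,0,30],
  [0,0,0,0,20],
  [0,0,0,0,20],
])

```text
t: 3.95
tool_pos: [0.5112, 0.1667, 0.1309]
eef_rot: [0.813, 0.582, 0.0, -0.0]
wrist_force: [-3.5, 0.3, 4.4]
opening: 0.525
finger_force: 60.6
```

```bash
python3 st.py
```

```text
t 3.95 pos [0.5112 0.1667 0.1309] xyaw 71.24 z [ 0.  0. -1.] J [-0.75  0.17  0.42  1.88 -0.08  1.1  -0.62]
F tool [-0.84 -3.42 -4.35] ff 60.5586701631546 op 0.5245308876610876
```

>>> arm_command([
  [0,-0.3,-0.7,0,20],
  [0,-0.5,-1.2,0,20],
  [0,-0.5,-1.2,0,20],
  [0,-0.5,-1.2,0,20],
])

```text
t: 4.28
tool_pos: [0.5105, 0.1666, 0.1311]
eef_rot: [0.813, 0.582, -0.0, 0.0]
wrist_force: [-0.8, -0.9, -1.7]
opening: 0.523
finger_force: 61.3
```

```bash
python3 st.py
```

```text
t 4.2833 pos [0.5105 0.1666 0.1311] xyaw 71.23 z [-0.001 -0.    -1.   ] J [-0.75  0.17  0.42  1.88 -0.08  1.1  -0.62]
F tool [-1.15 -0.43  1.65] ff 61.315105855464935 op 0.5231425578348449
```

>>> arm_command([
  [0,0,-0.5,0,20],
  [0,0,-1,0,20],
  [0,0,-1,0,20],
  [0,0,-1,0,20],
])

```text
t: 4.62
tool_pos: [0.5108, 0.1668, 0.1327]
eef_rot: [0.813, 0.582, 0.0, 0.0]
wrist_force: [-0.4, 0.1, -1.9]
opening: 0.526
finger_force: 61.3
```

```bash
python3 st.py
```

```text
t 4.6167 pos [0.5108 0.1668 0.1327] xyaw 71.23 z [ 0.  0. -1.] J [-0.75  0.17  0.42  1.88 -0.08  1.11 -0.63]
F tool [-0.03 -0.41  1.93] ff 61.31887346506119 op 0.5256121849915958
```

>>> arm_command([
  [-3,0,-0.1,0,20],
  [-6,0,-0.3,0,20],
  [-9,0,-0.4,0,20],
  [-12,0,-0.5,0,20],
  [-12,0,-0.5,0,20],
])

```text
t: 5.03
tool_pos: [0.5067, 0.1544, 0.1333]
eef_rot: [0.813, 0.582, -0.0, 0.0]
wrist_force: [-0.2, 0.0, -1.7]
opening: 0.524
finger_force: 61.3
```

```bash
python3 st.py
```

```text
t 5.0333 pos [0.5067 0.1544 0.1333] xyaw 71.17 z [-0. -0. -1.] J [-0.74  0.15  0.43  1.9  -0.07  1.11 -0.61]
F tool [-0.05 -0.17  1.7 ] ff 61.33991181850433 op 0.5242948975112222
```

>>> arm_command([
  [-3,0,-0.1,0,20],
  [-6,0,-0.3,0,20],
  [-9,0,-0.4,0,20],
  [-12,0,-0.5,0,20],
  [-15,0,-0.6,0,20],
  [-15,0,-0.6,0,20],
])

```text
t: 5.53
tool_pos: [0.5019, 0.1404, 0.1338]
eef_rot: [0.813, 0.582, -0.0, 0.0]
wrist_force: [0.5, -0.6, -1.8]
opening: 0.522
finger_force: 61.4
```

```bash
python3 st.py
```

```text
t 5.5333 pos [0.5019 0.1404 0.1338] xyaw 71.18 z [-0. -0. -1.] J [-0.73  0.13  0.44  1.92 -0.06  1.1  -0.6 ]
F tool [-0.38  0.67  1.78] ff 61.35095536708832 op 0.5224145909748575
```

>>> arm_command([
  [-3,0,-0.1,0,20],
  [-6,0,-0.3,0,20],
  [-9,0,-0.4,0,20],
  [-12,0,-0.5,0,20],
  [-12,0,-0.5,0,20],
  [-12,0,-0.5,0,20],
])

```text
t: 6.03
tool_pos: [0.4982, 0.1297, 0.1344]
eef_rot: [0.813, 0.582, 0.0, -0.0]
wrist_force: [-0.0, -0.1, -2.7]
opening: 0.527
finger_force: 61.4
```

```bash
python3 st.py
```

```text
t 6.0333 pos [0.4982 0.1297 0.1344] xyaw 71.21 z [ 0.  0. -1.] J [-0.72  0.12  0.45  1.93 -0.06  1.1  -0.58]
F tool [-0.08 -0.02  2.72] ff 61.35789155960083 op 0.5272740008770888
```

>>> arm_command([
  [0,0,0.5,0,20],
  [0,0,1,0,20],
  [0,0,1,0,20],
  [0,0,1,0,20],
])

```text
t: 6.37
tool_pos: [0.4982, 0.13, 0.1332]
eef_rot: [0.813, 0.582, -0.0, -0.0]
wrist_force: [-1.4, 0.4, -1.5]
opening: 0.518
finger_force: 61.4
```

```bash
python3 st.py
```

```text
t 6.3667 pos [0.4982 0.13   0.1332] xyaw 71.24 z [-0. -0. -1.] J [-0.72  0.12  0.44  1.93 -0.06  1.1  -0.58]
F tool [-0.07 -1.41  1.52] ff 61.357790529727936 op 0.5184478241223839
```

>>> arm_command([
  [0,0,0.4,0,20],
  [0,0,0.8,0,20],
  [0,0,0.8,0,20],
  [0,0,0.8,0,20],
])

```text
t: 6.7
tool_pos: [0.4982, 0.1299, 0.1325]
eef_rot: [0.813, 0.582, 0.0, 0.0]
wrist_force: [0.4, -0.7, -2.2]
opening: 0.52
finger_force: 61.4
```

```bash
python3 st.py
```

```text
t 6.7 pos [0.4982 0.1299 0.1325] xyaw 71.23 z [ 0.  0. -1.] J [-0.72  0.12  0.44  1.93 -0.06  1.1  -0.58]
F tool [-0.55  0.61  2.21] ff 61.368666887283325 op 0.5202261230712689
```

>>> arm_command([
  [0,0,0.3,0,20],
  [0,0,0.6,0,20],
  [0,0,0.6,0,20],
  [0,0,0.6,0,20],
])

```text
t: 7.03
tool_pos: [0.4983, 0.1299, 0.1324]
eef_rot: [0.813, 0.582, 0.0, -0.0]
wrist_force: [-2.4, -0.2, 2.9]
opening: 0.526
finger_force: 61.8
```

```bash
python3 st.py
```

```text
t 7.0333 pos [0.4983 0.1299 0.1324] xyaw 71.23 z [ 0.  0. -1.] J [-0.72  0.12  0.45  1.93 -0.06  1.1  -0.58]
F tool [-0.95 -2.2  -2.94] ff 61.80605471134186 op 0.5255465312722981
```

>>> arm_command([
  [0,0,0.3,0,20],
  [0,0,0.5,0,20],
  [0,0,0.5,0,20],
  [0,0,0.5,0,20],
])

```text
t: 7.37
tool_pos: [0.4983, 0.1299, 0.1323]
eef_rot: [0.813, 0.582, 0.0, -0.0]
wrist_force: [-3.3, -0.5, 6.0]
opening: 0.524
finger_force: 62.1
```

```bash
python3 st.py
```

```text
t 7.3667 pos [0.4983 0.1299 0.1323] xyaw 71.23 z [ 0.     0.001 -1.   ] J [-0.72  0.12  0.45  1.93 -0.06  1.1  -0.58]
F tool [-1.58 -2.97 -6.05] ff 62.10631012916565 op 0.5240812268581314
```

Bottom contact is at z≈0.1324, with the shaft also pushing slightly in −y, and the slope is about 2.2° as seen. I'll recentre and go on.

>>> arm_command([
  [0,-0.3,-1.2,0,20],
  [0,-0.5,-2.3,0,20],
  [0,-0.5,-2.3,0,20],
  [-4,-0.5,-2.5,0,20],
  [-8,-0.5,-2.6,0,20],
  [-12,-0.5,-2.8,0,20],
  [-15,-0.5,-2.9,0,20],
  [-15,-0.5,-2.9,0,20],
])

```text
t: 8.03
tool_pos: [0.4927, 0.1147, 0.1343]
eef_rot: [0.813, 0.582, -0.0, 0.0]
wrist_force: [-0.4, -0.1, -2.0]
opening: 0.522
finger_force: 61.4
```

```bash
python3 st.py
```

```text
t 8.0333 pos [0.4927 0.1147 0.1343] xyaw 71.15 z [-0. -0. -1.] J [-0.71  0.1   0.46  1.95 -0.05  1.1  -0.57]
F tool [-0.19 -0.35  2.02] ff 61.36707007884979 op 0.5222857769624134
```

>>> arm_command([
  [-4,0,-0.2,0,20],
  [-8,0,-0.3,0,20],
  [-12,0,-0.5,0,20],
  [-15,0,-0.6,0,20],
  [-15,0,-0.6,0,20],
])

```text
t: 8.45
tool_pos: [0.4879, 0.1007, 0.135]
eef_rot: [0.813, 0.582, -0.0, 0.0]
wrist_force: [-0.3, 0.3, -1.6]
opening: 0.525
finger_force: 61.4
```

```bash
python3 st.py
```

```text
t 8.45 pos [0.4879 0.1007 0.135 ] xyaw 71.17 z [-0. -0. -1.] J [-0.7   0.08  0.46  1.97 -0.04  1.1  -0.55]
F tool [ 0.15 -0.41  1.64] ff 61.375399231910706 op 0.5252505596678733
```

>>> arm_command([
  [-4,0,-0.2,0,20],
  [-8,0,-0.3,0,20],
  [-12,0,-0.5,0,20],
  [-12,0,-0.5,0,20],
])

```text
t: 8.78
tool_pos: [0.484, 0.0891, 0.1354]
eef_rot: [0.813, 0.582, -0.0, 0.0]
wrist_force: [0.0, -0.2, -2.7]
opening: 0.522
finger_force: 61.4
```

```bash
python3 st.py
```

```text
t 8.7833 pos [0.484  0.0891 0.1354] xyaw 71.16 z [-0. -0. -1.] J [-0.69  0.07  0.47  1.98 -0.03  1.1  -0.53]
F tool [-0.16  0.1   2.71] ff 61.38013958930969 op 0.5220344541081846
```

At about 82 mm along I'll probe sideways once.

>>> arm_command([
  [0,-0.5,0,0,20],
  [0,-1,0,0,20],
  [0,-1,0,0,20],
  [0,-1,0,0,20],
])

```text
t: 9.12
tool_pos: [0.4836, 0.0906, 0.1356]
eef_rot: [0.813, 0.582, 0.0, 0.0]
wrist_force: [1.1, -1.8, -0.9]
opening: 0.521
finger_force: 61.4
```

```bash
python3 st.py
```

```text
t 9.1167 pos [0.4836 0.0906 0.1356] xyaw 71.24 z [ 0.001 -0.    -1.   ] J [-0.69  0.06  0.47  1.98 -0.03  1.1  -0.53]
F tool [-1.33  1.57  0.94] ff 61.41883581876755 op 0.5207993823138184
```

>>> arm_command([
  [0,1,0,0,20],
  [0,2,0,0,20],
  [0,2,0,0,20],
  [0,2,0,0,20],
])

```text
t: 9.45
tool_pos: [0.4851, 0.09, 0.1353]
eef_rot: [0.813, 0.582, -0.0, -0.0]
wrist_force: [0.4, -0.5, -1.9]
opening: 0.526
finger_force: 61.4
```

```bash
python3 st.py
```

```text
t 9.45 pos [0.4851 0.09   0.1353] xyaw 71.24 z [-0.  0. -1.] J [-0.69  0.07  0.47  1.98 -0.04  1.1  -0.53]
F tool [-0.34  0.55  1.9 ] ff 61.40939712524414 op 0.5264968935533814
```

>>> arm_command([
  [0,0.4,0,0,20],
  [0,0.8,0,0,20],
  [0,0.8,0,0,20],
  [0,0.8,0,0,20],
])

```text
t: 9.78
tool_pos: [0.4859, 0.0897, 0.1354]
eef_rot: [0.813, 0.582, 0.0, 0.0]
wrist_force: [-0.3, 0.8, -2.1]
opening: 0.527
finger_force: 61.4
```

```bash
python3 st.py
```

```text
t 9.7833 pos [0.4859 0.0897 0.1354] xyaw 71.23 z [ 0.  0. -1.] J [-0.69  0.07  0.47  1.98 -0.04  1.1  -0.53]
F tool [ 0.65 -0.55  2.08] ff 61.41020804643631 op 0.5268520759568975
```

Free from about −1 to +1.8 mm, so the centre is about +0.5 mm. I'll recentre and continue.

>>> arm_command([
  [0,-1.3,0,0,20],
  [0,-1.3,0,0,20],
  [-4,-1.3,-0.2,0,20],
  [-8,-1.3,-0.3,0,20],
  [-12,-1.2,-0.5,0,20],
  [-15,-1.2,-0.6,0,20],
  [-15,-1.2,-0.6,0,20],
])

```text
t: 10.37
tool_pos: [0.4798, 0.0748, 0.1361]
eef_rot: [0.813, 0.582, -0.0, 0.0]
wrist_force: [0.1, 0.1, -2.0]
opening: 0.522
finger_force: 61.4
```

```bash
python3 st.py
```

```text
t 10.3667 pos [0.4798 0.0748 0.1361] xyaw 71.15 z [ 0. -0. -1.] J [-0.68  0.05  0.48  2.   -0.03  1.1  -0.51]
F tool [0.1  0.11 2.05] ff 61.41441106796265 op 0.5215874796626605
```

>>> arm_command([
  [-4,0,-0.2,0,20],
  [-8,0.1,-0.3,0,20],
  [-12,0.1,-0.5,0,20],
  [-12,0.1,-0.5,0,20],
])

```text
t: 10.7
tool_pos: [0.476, 0.0634, 0.1365]
eef_rot: [0.813, 0.582, -0.0, 0.0]
wrist_force: [-0.3, 0.3, -2.8]
opening: 0.526
finger_force: 61.4
```

```bash
python3 st.py
```

```text
t 10.7 pos [0.476  0.0634 0.1365] xyaw 71.16 z [-0. -0. -1.] J [-0.67  0.04  0.49  2.01 -0.02  1.1  -0.5 ]
F tool [ 0.18 -0.37  2.85] ff 61.41337305307388 op 0.5257653053453922
```

>>> arm_command([
  [-4,0,-0.1,0,20],
  [-8,0.1,-0.3,0,20],
  [-12,0.1,-0.4,0,20],
  [-12,0.1,-0.4,0,20],
])

```text
t: 11.03
tool_pos: [0.4722, 0.052, 0.1369]
eef_rot: [0.813, 0.582, -0.0, 0.0]
wrist_force: [0.2, 0.6, -1.7]
opening: 0.526
finger_force: 61.4
```

```bash
python3 st.py
```

```text
t 11.0333 pos [0.4722 0.052  0.1369] xyaw 71.17 z [-0. -0. -1.] J [-0.66  0.02  0.5   2.02 -0.01  1.1  -0.48]
F tool [0.63 0.01 1.75] ff 61.413165628910065 op 0.5257085340671336
```

>>> arm_command([
  [-4,0,-0.1,0,20],
  [-8,0.1,-0.3,0,20],
  [-12,0.1,-0.4,0,20],
  [-12,0.1,-0.4,0,20],
])

```text
t: 11.37
tool_pos: [0.4684, 0.0406, 0.1373]
eef_rot: [0.813, 0.582, -0.0, 0.0]
wrist_force: [-0.7, -0.2, -1.5]
opening: 0.53
finger_force: 61.4
```

```bash
python3 st.py
```

```text
t 11.3667 pos [0.4684 0.0406 0.1373] xyaw 71.16 z [-0. -0. -1.] J [-0.65  0.01  0.51  2.03 -0.01  1.1  -0.46]
F tool [-0.44 -0.58  1.5 ] ff 61.41372084617615 op 0.5300006684314552
```

>>> arm_command([
  [-4,0,-0.1,0,20],
  [-8,0.1,-0.3,0,20],
  [-12,0.1,-0.4,0,20],
  [-12,0.1,-0.4,0,20],
])

```text
t: 11.7
tool_pos: [0.4646, 0.0292, 0.1377]
eef_rot: [0.813, 0.582, -0.0, 0.0]
wrist_force: [-0.2, 0.6, -2.3]
opening: 0.527
finger_force: 61.4
```

```bash
python3 st.py
```

```text
t 11.7 pos [0.4646 0.0292 0.1377] xyaw 71.17 z [-0. -0. -1.] J [-0.64 -0.    0.52  2.04  0.    1.1  -0.45]
F tool [ 0.46 -0.4   2.3 ] ff 61.41381561756134 op 0.5271090175713734
```

>>> arm_command([
  [-4,0,-0.1,0,20],
  [-8,0.1,-0.3,0,20],
  [-12,0.1,-0.4,0,20],
  [-16,0.1,-0.5,0,20],
  [-20,0.1,-0.6,0,20],
  [-24,0.1,-0.7,0,20],
  [-24,0.1,-0.7,0,20],
  [-24,0.1,-0.7,0,20],
])

```text
t: 12.37
tool_pos: [0.4573, 0.0073, 0.1385]
eef_rot: [0.813, 0.582, 0.0, -0.0]
wrist_force: [-0.1, 0.3, -2.4]
opening: 0.522
finger_force: 61.4
```

```bash
python3 st.py; python3 - <<'E'
from h import *
T=ctrl.camera("top")[:,:,::-1];S=ctrl.camera("side")[:,:,::-1]
cv2.imwrite("pics/m2.png",cv2.resize(np.hstack([T[150:290,190:470],S[110:250,250:430]]),None,fx=1.7,fy=1.7,interpolation=cv2.INTER_CUBIC))
E
```

```text
t 12.3667 pos [0.4573 0.0073 0.1385] xyaw 71.2 z [ 0.  0. -1.] J [-0.62 -0.03  0.54  2.06  0.01  1.11 -0.41]
F tool [ 0.23 -0.21  2.44] ff 61.413565278053284 op 0.5219903929181864
```

View pics/m2.png

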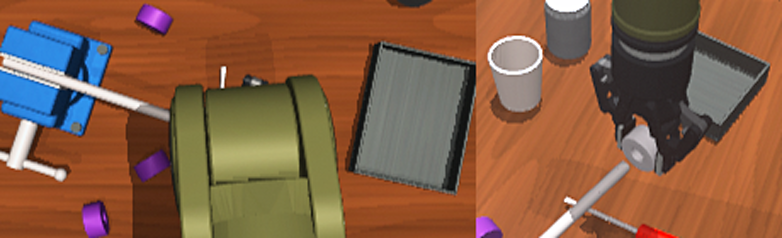

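The sleeve is clear of the shaft: in the side crop the ring is at (638,148) and the shaft end at (620,170). Now carrying it to the tray centre, about (0.480, −0.240).

>>> arm_command([
  [-12,5,0,0,20],
  [-36,16,0,0,20],
  [-62,28,0,0,20],
  [-90,40,0,0,20],
  [-118,53,0,0,20],
  [-146,65,0,0,20],
  [-174,78,0,0,20],
  [-200,89,0,0,20],
  [-219,98,0,0,20],
  [-227,101,0,0,20],
])

```text
t: 13.3
tool_pos: [0.4798, -0.2435, 0.1387]
eef_rot: [0.814, 0.581, -0.001, 0.001]
wrist_force: [0.5, -0.9, -1.9]
opening: 0.518
finger_force: 61.5
```

```bash
python3 st.py .48 -.24 .06
```

```text
t 13.3 pos [ 0.4798 -0.2435  0.1387] xyaw 71.03 z [ 0.    -0.003 -1.   ] J [-0.29  0.2   0.79  1.88 -0.15  1.12  0.22]
F tool [-0.68  0.81  1.91] ff 61.511335372924805 op 0.5179531548621578
shift tool mm [ 3.6 -1.1 78.7]
```

>>> arm_command([
  [0,0,10,0,20],
  [0,0,28,0,20],
  [0,0,46,0,20],
  [0,0,64,0,20],
  [0,0,78,0,20],
  [0,0,84,0,20],
  [0,0,84,0,20],
  [0,0,84,0,20],
])

```text
t: 13.97
tool_pos: [0.48, -0.2388, 0.0542]
eef_rot: [0.813, 0.583, -0.0, -0.0]
wrist_force: [-0.6, -0.6, -1.0]
opening: 0.518
finger_force: 61.6
```

```bash
python3 st.py .48 -.24 .022; python3 - <<'E'
from h import *
S=ctrl.camera("side")[:,:,::-1]
cv2.imwrite("pics/m3.png",cv2.resize(S[80:230,250:450],None,fx=4,fy=4,interpolation=cv2.INTER_CUBIC))
E
```

```text
t 13.9667 pos [ 0.48   -0.2388  0.0542] xyaw 71.31 z [-0.     0.001 -1.   ] J [-0.24  0.32  0.75  1.96 -0.26  0.96  0.31]
F tool [-0.76 -0.35  1.03] ff 61.62493050098419 op 0.5179678642645514
shift tool mm [-1.2  0.4 32.2]
```

View pics/m3.png

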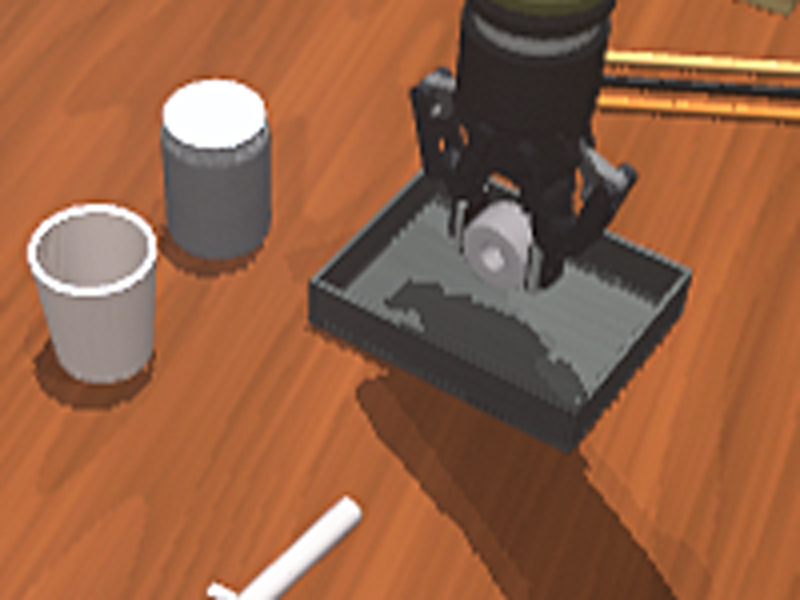

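The sleeve is over the tray floor, at (500,250) in the crop, well inside the walls. Lowering by feel.

>>> arm_command([
  [0,0,12,0,20],
  [0,0,22,0,20],
  [0,0,29,0,20],
  [0,0,32,0,20],
  [0,0,32,0,20],
  [0,0,32,0,20],
])

```text
t: 14.52
tool_pos: [0.4797, -0.2401, 0.0221]
eef_rot: [0.813, 0.582, -0.0, -0.0]
wrist_force: [0.2, 1.1, -1.4]
opening: 0.52
finger_force: 61.6
```

```bash
python3 st.py
```

```text
t 14.5167 pos [ 0.4797 -0.2401  0.0221] xyaw 71.21 z [-0.001 -0.    -1.   ] J [-0.21  0.37  0.73  1.98 -0.31  0.91  0.34]
F tool [ 1.06 -0.2   1.35] ff 61.62169128656387 op 0.5202093146577919
```

>>> arm_command([
  [0,0,0.5,0,20],
  [0,0,1,0,20],
  [0,0,1.5,0,20],
  [0,0,1.5,0,20],
])

```text
t: 14.85
tool_pos: [0.48, -0.2399, 0.0211]
eef_rot: [0.813, 0.582, 0.0, 0.0]
wrist_force: [0.5, 0.3, -2.4]
opening: 0.527
finger_force: 61.6
```

```bash
python3 st.py
```

```text
t 14.85 pos [ 0.48   -0.2399  0.0211] xyaw 71.23 z [ 0.  0. -1.] J [-0.21  0.37  0.72  1.98 -0.31  0.9   0.35]
F tool [0.41 0.41 2.38] ff 61.62681341171265 op 0.5273585913401592
```

>>> arm_command([
  [0,0,0.5,0,20],
  [0,0,1,0,20],
  [0,0,1,0,20],
  [0,0,1,0,20],
])

```text
t: 15.18
tool_pos: [0.4799, -0.2399, 0.0199]
eef_rot: [0.813, 0.582, 0.0, -0.0]
wrist_force: [0.7, -0.2, -2.8]
opening: 0.527
finger_force: 61.6
```

```bash
python3 st.py
```

```text
t 15.1833 pos [ 0.4799 -0.2399  0.0199] xyaw 71.23 z [ 0.  0. -1.] J [-0.21  0.37  0.72  1.98 -0.31  0.9   0.35]
F tool [0.08 0.74 2.82] ff 61.62707716226578 op 0.5274805586810096
```

>>> arm_command([
  [0,0,0.4,0,20],
  [0,0,0.8,0,20],
  [0,0,0.8,0,20],
  [0,0,0.8,0,20],
])

```text
t: 15.52
tool_pos: [0.4799, -0.24, 0.0193]
eef_rot: [0.813, 0.582, 0.0, 0.0]
wrist_force: [-0.8, -0.1, 0.5]
opening: 0.523
finger_force: 61.9
```

```bash
python3 st.py
```

```text
t 15.5167 pos [ 0.4799 -0.24    0.0193] xyaw 71.23 z [ 0.  0. -1.] J [-0.21  0.38  0.72  1.98 -0.32  0.9   0.35]
F tool [-0.32 -0.77 -0.54] ff 61.867902874946594 op 0.5231352948451249
```

It has touched the floor (the weight is off the wrist). Opening slowly, then rising.

>>> arm_command([
  [0,0,0,0,44],
  [0,0,0,0,46],
  [0,0,0,0,48],
  [0,0,0,0,52],
  [0,0,0,0,58],
  [0,0,0,0,64],
  [0,0,0,0,64],
  [0,0,0,0,64],
])

```text
t: 16.18
tool_pos: [0.4799, -0.2399, 0.0191]
eef_rot: [0.813, 0.582, 0.0, 0.0]
wrist_force: [0.8, 0.1, 0.4]
opening: 0.75
finger_force: 0.0
```

```bash
python3 st.py
```

```text
t 16.1833 pos [ 0.4799 -0.2399  0.0191] xyaw 71.24 z [ 0.  0. -1.] J [-0.21  0.38  0.72  1.98 -0.32  0.9   0.35]
F tool [ 0.31  0.69 -0.39] ff 0.0 op 0.7497471439017748
```

>>> arm_command([
  [0,0,-8,0,64],
  [0,0,-20,0,64],
  [0,0,-40,0,64],
  [0,0,-70,0,64],
  [0,0,-100,0,64],
  [0,0,-130,0,64],
  [0,0,-150,0,64],
  [0,0,-150,0,64],
  [0,0,-150,0,64],
])

```text
t: 16.93
tool_pos: [0.4808, -0.2404, 0.1713]
eef_rot: [0.813, 0.582, 0.002, 0.001]
wrist_force: [-0.1, -0.0, -0.9]
opening: 0.755
finger_force: 0.0
```

```bash
python3 st.py; python3 - <<'E'
from h import *
S=ctrl.camera("side")[:,:,::-1]
cv2.imwrite("pics/m4.png",S)
E
```

```text
t 16.9333 pos [ 0.4808 -0.2404  0.1713] xyaw 71.23 z [ 0.004 -0.    -1.   ] J [-0.32  0.15  0.8   1.85 -0.12  1.18  0.2 ]
F tool [-0.03 -0.09  0.92] ff 0.0 op 0.7549243635968989
```

View pics/m4.png

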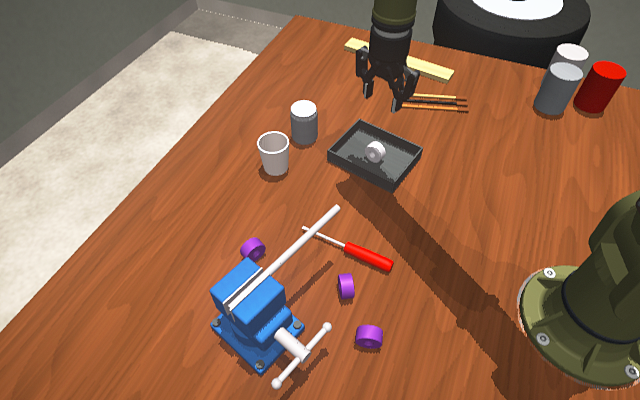

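The sleeve lies in the middle of the tray at (375,151), the gripper is clear, and the can, cup and driver are where they were. Letting it settle briefly, then handing in.

>>> arm_command([
  [0,0,0,0,64],
  [0,0,0,0,64],
  [0,0,0,0,64],
  [0,0,0,0,64],
  [0,0,0,0,64],
  [0,0,0,0,64],
  [0,0,0,0,64],
  [0,0,0,0,64],
  [0,0,0,0,64],
  [0,0,0,0,64],
])

```text
t: 17.82
tool_pos: [0.4799, -0.2399, 0.1691]
eef_rot: [0.813, 0.582, 0.0, 0.0]
wrist_force: [-0.5, -0.6, -0.2]
opening: 0.751
finger_force: 0.0
```

```bash
python3 -c "
from station import ctrl
print(ctrl.close_job())"
```

```text
the job is handed in; nothing more can be done
None
```

I slid the sleeve off the shaft, laid it in the tray and let go, then handed the job in at about 18 s; the highest contact I read with the shaft was about 8 N, and no verdict was returned.

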